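Free and take out the anvil bar of a gauge stand

TASK

The anvil bar of the gauge stand has to come out. Pull the black locking screw up against its spring until its thread catches and screw it anticlockwise to its stop, so that it stays up when you let go; then draw the bar by its lug fully out of the housing onto the stand's apron, set it down there and let go. It is too heavy to carry by the lug, so take it again across its middle and lay it flat in the lined wooden tray, leaving the screw up and the other things on the bench alone.

Things in the scene. Friction and masses are not known exactly. Their poses are not given: they have to be found in the camera images.
- gauge_stand: fixed stand; origin on the bench under its housing, z up. Foot 112 wide (x), y -228 to +170, top at z 10; on it a grey housing 84 wide, y -50 to +50, top at 43, with a tunnel along y (40 wide, z 10 to 31). The foot's bare part in front (y below -50) is the apron: the bar is drawn out towards -y. Behind the housing (y over 65) a dial is clamped, up to z 36. The screw's vertical axis is at x 0, y +10
- knob_grip (a point): centre, half-way up, of the screw's black knurled round knob, 32 diameter, 28 high; moves with it. At rest the knob's underside is 59 above the bench, 6 above a slimmer boss (28 diameter, its flange 46 diameter and 4 high) on top of the housing
- lock_screw (a joint): lift of the screw, m. 0: sprung down, its 10 mm pin standing 8 deep in the bar's locking hole. Pulling up takes 7 N, at the end 11 N; at 0.012 it comes up against its thread, the pin clear of the bar. Let go there unturned, it snaps down. Driving lifts it 0.003 more; parked on the thread it stays near 0.0135
- lock_knob (a joint): turn of the screw, rad, growing anticlockwise from above; 0 at the start. It cannot turn while the lift is under about 0.010. Pulled up, it turns on its coarse thread to a fixed stop at 1.45, climbing 0.003 m by 1.1, and stays where it is left
- bar_center (a point): centre, half-way up, of the loose steel anvil bar: 36 wide (x), 155 long (y), 18 high, about 0.65 kg; a dark tip 15 diameter sticks 10 out of its +y end, the lug stands at its -y end. It starts on the foot in the tunnel, 2 clear each side, its near end 50 in front of the housing
- bar_lug (a point): middle of the upright pull lug at the bar's -y end: 24 wide (x), 14 thick (y), 29 high above the bar's top. This point is 14 above the bar's top, 65.5 from the bar's centre
- tray: fixed open wooden tray with blue lining, outside 156 (x) x 226 (y) x 24 high, walls 8, inside 140 x 210, inner floor 8 above the bench. Origin on the bench under its centre.
- v_block: bystander: steel V-block 40 x 48 x 34; origin under its centre
- plug_gauge: bystander: plug gauge 104 long, 22 thick, lying; origin under its centre
- setting_ring: bystander: grey steel ring 64 diameter x 22 high; origin under its centre
- spanner: bystander: open-ended spanner 169 long, 6 thick, lying; origin under its centre
Not all that is in view belongs to the job. What is shaped like the part that bears bar_center but orange or red is not meant.

How it is judged:
By the outcome, as a careful person would: the job done as asked, in the order asked, and still so for the second after the job is handed in, with the robot touching nothing.
It also fails if it takes over 54 s, if anything falls off the work surface, if the arm or the gripper's body presses on something with over 40 N, if the wrist force passes 120 N, or if a joint passes its speed limit or range.

ROBOT

A 6-joint arm with a two-finger parallel gripper is mounted at the origin on the work surface; the furniture and walls round the work are solid. World frame = base frame: x ahead of the robot, y to its left, z up, the work surface at z = 0. Lengths are in m, angles in rad, forces in N, time in s.
With the tool pointing down it reaches from about 0.35 to 0.775 m from the base axis. Payload 5.5 kg.
Tool frame: the origin (TCP) lies on the centre line of the jaws, within the pads' length; the fingertips stand 8 mm ahead of it and the grasp point (between the pads) lies 11 mm behind it; z points along the fingers, y is the line along which they close (so a half turn about z gives the same grasp; the last joint's range is limited). The gripper opens to 85 mm and grips with 20 to 120 N. Pads are 22 mm wide; open, the fingers measure 114 mm over their backs; the gripper's body (76 mm by 85 mm) begins 54 mm behind the grasp point. The pads swing forward as they close: fully open they stand 13 mm farther back than shut.
Start: joints at [1.139, 0.313, 0.046, 1.304, 0, 1.431], TCP at [0.165, 0.551, 0.239] pointing down, gripper open.
Joint ranges: [-2.76, 2.76], [-0.86, 1.69], [-1.03, 1.26], [-2.2, 2.34], [-1.47, 1.5], [-3.14, 3.14]. Speed limits (rad/s): [2.57, 2.57, 3.14, 3.14, 3.14, 3.14].

INTERFACE

Orientations are given as a 3x3 rotation matrix whose columns are the frame's x, y, z axes.
In Python, from station import get_state, viewer, ticket, nets gives the robot as it stands. The module is installed in compiled form; this text tells all that it offers.
- The arm moves only by the tool drive_tool, never from a script. Its argument "commands" is a list of rows, each a list of 2 entries, a list of its own where there are three numbers: the shift along the tool's x, y, z in mm, then the turn about the tool's z in rad. In form: [[[dx, dy, dz], turn], ...]. A call has 1 to 12 rows; each row shifts and turns the commanded pose from where the row before left it, along the tool's axes as they then stand; what a row does not reach is not made up. A row lasts 1/10 s, in which the tool goes at most 50 mm and 8.59 degrees, less where a joint would pass 70% of its speed; a pose out of reach is approached as far as the arm can. A call with a gripper value outside its range is refused whole. "hand" is the opening, from 0 (shut) to 1 (fully open), set as the call begins (left out, the last holds). The fingers move at their own pace and stop on an object; "squeeze" is the grip in N (left out, the last holds). Time passes only in rows, so rows that do not move let the fingers close. It gives the time, the measured TCP pose, the force, the opening and the grip force at its end, in the units of the state.
- get_state(): the state, without advancing time (a new reading comes with each control period).
- viewer.snapshot(name): name is "scene" or "top"; returns the picture (384x512x3 uint8, red, green, blue); there is no depth.
- viewer.calibration(name): a dict with "vertical_fov" (degrees; the focal length in pixels is half the picture's height over the tangent of half this angle, whatever the lens; pixels are square), "cx", "cy" (the principal point, pixels), "k1" (the pictures are not rectified: a ray, as slopes to the right and down, at radius r is drawn at 1 + k1 r^2 times it, then the intrinsics apply), "R" (3x3) and "t" (3): a world point X has camera coordinates R X + t. Camera axes: x right, y down, z forward; pixel columns grow to the right and rows downward; lengths in m; the calibration is good to about 2 mm. A picture is of the moment at which its call begins. calibration takes no time and is no camera call.
- ticket.sign_off(): hands the job in; it is judged then, once.
Trained networks look in the newest picture that a camera, given by its name, has taken for a name from the list of things; names that differ only in an ending like _2 or _b are one class to them, and where a whole thing is asked for, a point or a joint stands for the part that bears it (a point fixed in the world has none). Each returns a list of dicts, best first, with "conf" (0 to 1); they miss things now and then, are a little off and sometimes report something else, mostly with a low value. They report only what shows in the picture. A call takes as long as a camera call. They do not tell look-alikes from the thing itself.
- nets.silhouettes(camera, name): "mask" (384x512 bool, what is visible of it).
- nets.tip_of(camera, name): "point" ([x, y, z] in m, in the coordinates of the camera as it stood for that picture, good to about 4 mm: a listed point, or the origin of a listed thing).
The state is a dict: "t": time; "joints": joint angles; "dq": joint speeds; "joint_torque": joint torques, N m; "position": TCP position; "tcp_rot": TCP orientation; "force": force on the tool from outside, world axes, zero at the start; "wrist_torque": the same for the moment, N m; "gripper_width": finger opening in m; "grasp_force": force on a finger pad.
Only numpy, scipy, OpenCV 4.12 (cv2) and the standard library are available. Lean on these libraries where they do the work, as an engineer would, in place of code of your own. Each camera call takes 0.05 s, during which the arm holds its last target. There are 200 camera calls.

## Working session

There is one attempt and no reset: what is moved stays moved. The work goes in short steps, Python scripts to look and compute and a tool call to move; the robot and the scene stay as the last step left them, time stands still between calls to the robot, and variables do not carry over. Pictures are saved under pics/ and viewed, at most 10 in all, crops included, and the job is handed in when it is done.

Besides the shell and the picture viewer there is one more tool, called after ">>>" as name([rows], argument=value, ...), one row to a line, values as JSON. drive_tool: Moves the arm, as the interface text tells. Its arguments: {"type":"object","properties":{"commands":{"type":"array","items":{"type":"array"}},"hand":{"type":"number"},"squeeze":{"type":"number"}},"required":["commands"]}

```bash
mkdir -p pics
cat > h.py <<'E'
import numpy as np, cv2
from station import get_state, viewer, ticket, nets
def w(cam,p):
    c=viewer.calibration(cam); return np.array(c["R"]).T@(np.array(p)-np.array(c["t"]))
def find(cam,name,n=2):
    return [(round(d["conf"],2),(w(cam,d["point"])*1000).round(0).tolist()) for d in nets.tip_of(cam,name)[:n]]
def snap(cam,fn=None):
    im=viewer.snapshot(cam)
    if fn: cv2.imwrite("pics/"+fn,cv2.cvtColor(im,cv2.COLOR_RGB2BGR))
    return im
def ray(cam,u,v,z):
    c=viewer.calibration(cam);R=np.array(c["R"]);t=np.array(c["t"])
    f=192/np.tan(np.radians(c["vertical_fov"]/2));K=np.array([[f,0,c["cx"]],[0,f,c["cy"]],[0,0,1]])
    x=cv2.undistortPoints(np.array([[[u,v]]],float),K,np.array([c["k1"],0,0,0,0]))[0,0]
    # exact iterate for the one-way model
    o=-R.T@t; d=R.T@np.array([x[0],x[1],1]); return (o+d*(z-o[2])/d[2])*1000
E
python3 - <<'E'
from h import *
a=snap("scene","s0.png");b=snap("top","t0.png")
cv2.imwrite("pics/both0.png",cv2.cvtColor(cv2.resize(np.vstack([a,b]),(450,600) if 0 else (400,600)),cv2.COLOR_RGB2BGR))
for n in ["gauge_stand","knob_grip","bar_center","bar_lug","tray","v_block","plug_gauge","setting_ring","spanner"]:
    for c in ["scene","top"]: print(n,c,find(c,n))
s=get_state();print(s["t"],s["position"],s["tcp_rot"],s["gripper_width"])
for c in ["scene","top"]:
    k=viewer.calibration(c);print(c,-np.array(k["R"]).T@k["t"],k["vertical_fov"])
E
```

```text
gauge_stand scene [(0.83, [590.0, 8.0, -1.0])]
gauge_stand top [(0.69, [597.0, 11.0, 1.0])]
knob_grip scene [(0.57, [594.0, 17.0, 71.0])]
knob_grip top [(0.4, [596.0, 18.0, 76.0])]
bar_center scene [(0.77, [704.0, -445.0, 7.0]), (0.73, [336.0, -186.0, 3.0])]
bar_center top [(0.97, [705.0, -447.0, 9.0]), (0.94, [252.0, 386.0, 7.0])]
bar_lug scene [(0.92, [201.0, 338.0, 32.0]), (0.79, [641.0, -461.0, 35.0])]
bar_lug top [(0.88, [196.0, 343.0, 31.0]), (0.71, [635.0, -460.0, 34.0])]
tray scene [(0.97, [515.0, -378.0, 2.0]), (0.45, [593.0, 9.0, -2.0])]
tray top [(0.9, [510.0, -375.0, -1.0]), (0.34, [790.0, -156.0, -2.0])]
v_block scene [(0.62, [796.0, -71.0, 2.0]), (0.33, [397.0, 6.0, -1.0])]
v_block top [(0.62, [793.0, -71.0, 4.0])]
plug_gauge scene [(0.45, [789.0, -153.0, -1.0])]
plug_gauge top [(0.71, [789.0, -154.0, 1.0]), (0.33, [586.0, -14.0, 21.0])]
setting_ring scene [(0.55, [397.0, 4.0, -1.0])]
setting_ring top [(0.73, [400.0, 7.0, 3.0])]
spanner scene [(0.58, [334.0, -185.0, 2.0]), (0.4, [576.0, -77.0, 43.0])]
spanner top []
1.0 [0.16544104 0.5507181  0.23932345] [[-9.57732376e-01  2.87660726e-01  3.99376322e-05]
 [ 2.87660729e-01  9.57732373e-01  7.90414444e-05]
 [-1.55124440e-05  8.71890388e-05 -9.99999996e-01]] 0.08489637090135575
scene [-0.2308544  -0.4233645   1.08806133] 50.65863305634289
top [ 0.25526521 -0.01566033  1.34920819] 51.210396099319446
```

View pics/s0.png

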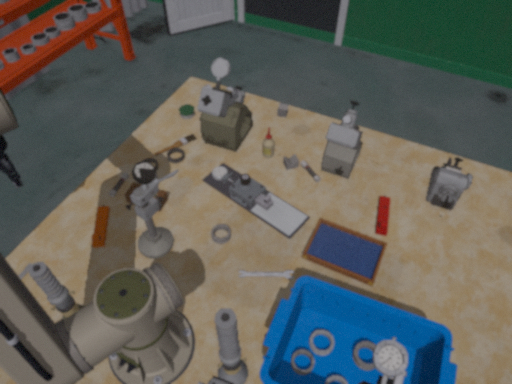

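View pics/t0.png

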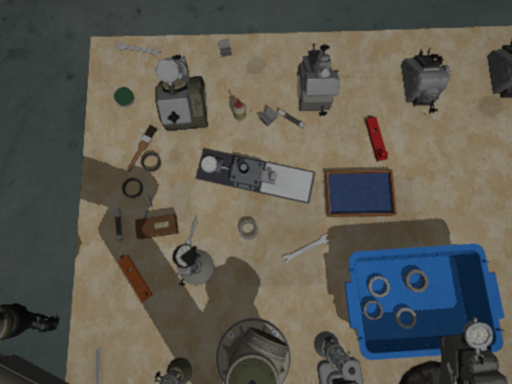

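The scene shows the stand mid-bench with the dial at about (209,163) in top, knob (243,168), lug about (268,176) and apron to the right. The tray is at (360,191). The red and orange bars are look-alikes.

Run:
```python
from h import *
for c in ["scene","top"]:
    im=snap(c)
    if c=="top": b=im
    for n in ["bar_lug","bar_center","knob_grip","gauge_stand"]: print(c,n,find(c,n,6))
    for n,z in [("gauge_stand",.01),("tray",.024)]:
        m=nets.silhouettes(c,n)[0]["mask"]
        v,u=np.nonzero(m)
        p=np.array([ray(c,a,bb,z)[:2] for a,bb in zip(u,v)],np.float32)
        print(c,n,cv2.minAreaRect(p),len(p))
cv2.imwrite("pics/t1.png",cv2.cvtColor(cv2.resize(b[140:215,190:320],None,fx=6,fy=6,interpolation=cv2.INTER_CUBIC),cv2.COLOR_RGB2BGR))
for p in [(243,168,.087),(201.5,150.5,.01),(313,175,.01),(307,202,.01),(197,177,.01)]: print(p,ray("top",*p).round(0))
```

```text
scene bar_lug [(0.81, [201.0, 341.0, 36.0]), (0.67, [573.0, -79.0, 46.0]), (0.57, [642.0, -457.0, 31.0])]
scene bar_center [(0.7, [584.0, -13.0, 19.0]), (0.63, [256.0, 378.0, 10.0]), (0.61, [706.0, -448.0, 6.0])]
scene knob_grip [(0.6, [596.0, 16.0, 74.0])]
scene gauge_stand [(0.92, [594.0, 9.0, -1.0])]
scene gauge_stand ((589.2994995117188, -19.980422973632812), (404.5950927734375, 132.74807739257812), 76.47207641601562) 2877Traceback (most recent call last):
  File "<stdin>", line 9, in <module>
  File "h.py", line 12, in ray
    c=viewer.calibration(cam);R=np.array(c["R"]);t=np.array(c["t"])
ValueError: time passes only in moves, steps and waits
```

```bash
python3 - <<'E'
s=open('h.py').read()
s=s[:s.index("def ray")]+'''C={}
def ray(cam,uv,z):
    if cam not in C: C[cam]=viewer.calibration(cam)
    c=C[cam];R=np.array(c["R"]);t=np.array(c["t"])
    f=192/np.tan(np.radians(c["vertical_fov"]/2));K=np.array([[f,0,c["cx"]],[0,f,c["cy"]],[0,0,1]])
    x=cv2.undistortPoints(np.array(uv,float).reshape(-1,1,2),K,np.array([c["k1"],0,0,0,0.]))[:,0]
    o=-R.T@t; d=np.c_[x,np.ones(len(x))]@R; return (o+d*((z-o[2])/d[:,2:]))*1000
'''
open('h.py','w').write(s)
E
python3 - <<'E'
from h import *
for c in ["scene","top"]:
    im=snap(c)
    if c=="top":
        b=im
        for n in ["bar_lug","bar_center","knob_grip","gauge_stand"]: print(c,n,find(c,n,6))
    for n,z in [("gauge_stand",.01),("tray",.024)]:
        m=nets.silhouettes(c,n)
        if not m: continue
        v,u=np.nonzero(m[0]["mask"])
        print(c,n,cv2.minAreaRect(ray(c,np.c_[u,v],z)[:,:2].astype(np.float32)),len(u))
cv2.imwrite("pics/t1.png",cv2.cvtColor(cv2.resize(b[140:215,190:320],None,fx=6,fy=6,interpolation=cv2.INTER_CUBIC),cv2.COLOR_RGB2BGR))
print(get_state()["t"])
E
```

```text
scene gauge_stand ((587.3095703125, -21.795135498046875), (408.0806884765625, 129.8216094970703), 75.47600555419922) 2778
scene tray ((504.8973083496094, -372.27197265625), (227.0587158203125, 172.79705810546875), 89.67207336425781) 3335
top bar_lug [(0.82, [194.0, 344.0, 32.0]), (0.45, [569.0, -78.0, 41.0])]
top bar_center [(0.9, [250.0, 384.0, 8.0]), (0.65, [585.0, -12.0, 18.0]), (0.65, [706.0, -447.0, 12.0])]
top knob_grip [(0.29, [788.0, -153.0, 4.0])]
top gauge_stand [(0.91, [596.0, 12.0, 0.0])]
top gauge_stand ((584.0601806640625, -19.176010131835938), (401.58843994140625, 116.83967590332031), 75.42283630371094) 3528
top tray ((509.9333801269531, -369.9176940917969), (229.3921356201172, 160.76275634765625), 89.87256622314453) 3149
1.85
```

View pics/t1.png

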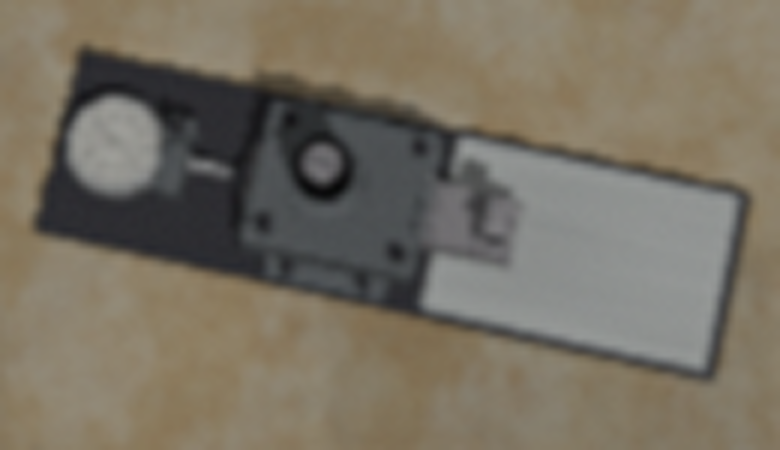

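The enlarged crop shows the stand turned about -14.5° in yaw, with the apron clear. The fused estimate puts its origin at (592,9) mm, the knob at (594.5,18.5) and the lug at (570.5,-77).

>>> drive_tool([
  [[-40,-27,0],0],
  [[-40,-27,0],0],
  [[-40,-27,0],0],
  [[-40,-27,0],0],
  [[-40,-27,0],0],
  [[-40,-27,0],0],
  [[-40,-27,0],0],
  [[-40,-27,0],0],
  [[-40,-27,0],0],
  [[-40,-27,0],0],
  [[-40,-27,10],0],
  [[-40,-27,10],0],
], hand=1)

```text
t: 3.05
position: [0.5333, 0.1005, 0.2196]
tcp_rot: [[-0.958, 0.288, 0.002], [0.288, 0.958, 0.0], [-0.002, 0.001, -1.0]]
force: [0.3, 1.4, 0.1]
gripper_width: 0.0852
grasp_force: 0.0
```

```bash
cat >> h.py <<'E'
def go(x,y,z,yang=None):
    s=get_state();R=np.array(s["tcp_rot"]);p=np.array(s["position"])*1000
    a=np.degrees(np.arctan2(R[1,1],R[0,1]))
    print("t",s["t"],"p",p.round(1),"yang",a.round(1),"F",np.round(s["force"],1),"w",round(s["gripper_width"]*1000,1),"g",round(s["grasp_force"],1),"j6",round(s["joints"][5],2))
    print("delta tool mm",(R.T@(np.array([x,y,z])-p)).round(1),"turn",None if yang is None else round(np.radians(a-yang),3))
E
python3 -c "
from h import *
go(594.5,18.5,120,82.5)"
```

```text
t 3.05 p [533.3 100.5 219.6] yang 73.3 F [0.3 1.4 0.1] w 85.2 g 0.0 j6 0.33
delta tool mm [-82.1 -61.   99.7] turn -0.161
```

>>> drive_tool([
  [[-35,-25,20],0],
  [[-35,-25,20],0],
  [[-12,-11,30],0],
  [[0,0,29],0],
  [[0,0,0],-0.1],
  [[0,0,0],-0.06],
  [[0,0,0],0],
  [[0,0,0],0],
])

```text
t: 3.85
position: [0.5931, 0.0203, 0.1204]
tcp_rot: [[-0.991, 0.133, 0.0], [0.133, 0.991, 0.0], [-0.0, 0.0, -1.0]]
force: [-0.1, -0.2, -0.3]
gripper_width: 0.0857
grasp_force: 0.0
```

Run:
```python
from h import *
a=snap("scene");b=snap("top")
for c in ["scene","top"]:
  print(find(c,"knob_grip",3),find(c,"bar_lug",4))
im=np.vstack([cv2.resize(a[150:240,190:310],None,fx=3.3,fy=3.3),cv2.resize(b[130:220,190:310],None,fx=3.3,fy=3.3)])
cv2.imwrite("pics/k1.png",im[:,:,::-1])
go(594.5,18.5,64,82.5)
```

```text
[(0.68, [595.0, 17.0, 68.0])] [(0.45, [570.0, -79.0, 41.0]), (0.37, [202.0, 343.0, 34.0])]
[] [(0.72, [571.0, -80.0, 42.0])]
t 4.15 p [593.   20.4 120.6] yang 82.4 F [0.5 1.2 0.5] w 85.8 g 0.0 j6 0.03
delta tool mm [-1.7 -1.7 56.6] turn -0.001
```

View pics/k1.png

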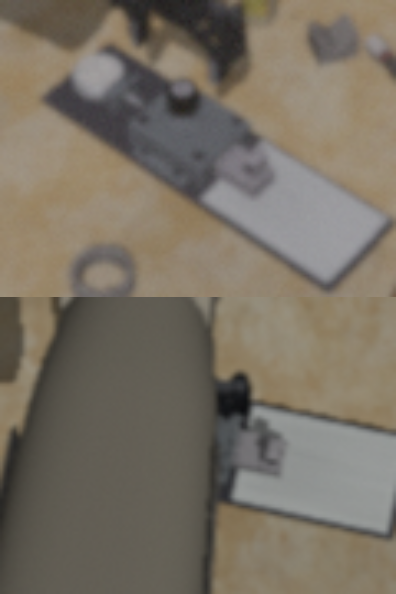

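The picture shows the gripper above the knob, jaws straddling it, with nothing in the way. The refined knob position is (595,17.5). Next: descend and close.

>>> drive_tool([
  [[-2.4,-2.6,15],0],
  [[0,0,20],0],
  [[0,0,15],0],
  [[0,0,6.5],0],
  [[0,0,0],0],
  [[0,0,0],0],
])

```text
t: 4.75
position: [0.5954, 0.0175, 0.0644]
tcp_rot: [[-0.991, 0.131, 0.001], [0.131, 0.991, 0.0], [-0.001, 0.0, -1.0]]
force: [0.6, -0.9, 0.5]
gripper_width: 0.0856
grasp_force: 0.0
```

>>> drive_tool([
  [[0,0,0],0],
  [[0,0,0],0],
  [[0,0,0],0],
  [[0,0,0],0],
  [[0,0,0],0],
  [[0,0,0],0],
  [[0,0,0],0],
  [[0,0,0],0],
], hand=0, squeeze=60)

```text
t: 5.55
position: [0.5955, 0.0184, 0.065]
tcp_rot: [[-0.991, 0.13, 0.002], [0.13, 0.991, 0.002], [-0.001, 0.002, -1.0]]
force: [-1.7, 2.7, 5.1]
gripper_width: 0.0309
grasp_force: 58.8
```

>>> drive_tool([
  [[0,0,-3],0],
  [[0,0,-3],0],
  [[0,0,-3],0],
  [[0,0,-2],0],
  [[0,0,-1],0],
  [[0,0,0],0],
  [[0,0,0],0],
])

```text
t: 6.25
position: [0.595, 0.0184, 0.0688]
tcp_rot: [[-0.991, 0.13, -0.004], [0.13, 0.991, 0.003], [0.004, 0.002, -1.0]]
force: [17.7, 3.7, -43.8]
gripper_width: 0.0307
grasp_force: 63.6
```

Run:
```python
from h import *
a=snap("scene");b=snap("top")
for c in ["scene","top"]: print(find(c,"knob_grip",3))
cv2.imwrite("pics/k2.png",cv2.resize(a[145:225,190:290],None,fx=7,fy=7,interpolation=cv2.INTER_CUBIC)[:,:,::-1])
go(595,17.5,64,82.5)
s=get_state();print(s["joints"],s["wrist_torque"],s["joint_torque"])
```

```text
[(0.58, [596.0, 16.0, 73.0]), (0.38, [338.0, -183.0, 1.0])]
[]
t 6.45 p [595.   18.4  68.8] yang 82.5 F [ 16.8   2.9 -43.6] w 30.7 g 63.6 j6 0.03
delta tool mm [-0.2 -0.9  4.8] turn 0.0
[-0.10491741  0.45604382 -0.17640046  0.94239101  0.00219701  0.02588145] [ 0.40228394 -3.38739009  0.19209483] [ -1.84732877 -75.55465221  31.72973156   7.3404859   -1.18852917
   0.2212243 ]
```

View pics/k2.png

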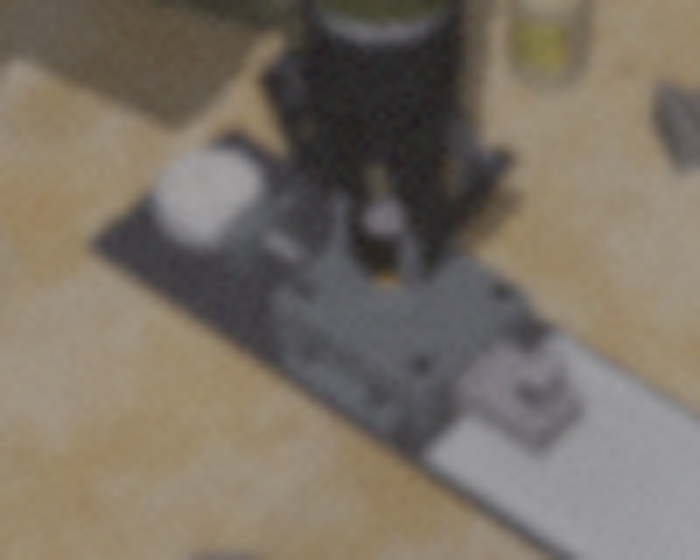

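The picture shows the fingers round the knob, only about 4 mm up, with 44 N of pull: the tips sit too close to the fixed boss. I'll relax, open, and regrip higher and recentred.

>>> drive_tool([
  [[0,0,4],0],
  [[0,0,4],0],
  [[0,0,3],0],
  [[0,0,0],0],
  [[0,0,0],0],
])

```text
t: 6.95
position: [0.5953, 0.0185, 0.0676]
tcp_rot: [[-0.991, 0.13, 0.002], [0.13, 0.991, 0.002], [-0.002, 0.002, -1.0]]
force: [-5.0, 3.1, 14.0]
gripper_width: 0.0303
grasp_force: 69.0
```

>>> drive_tool([
  [[0,0,0],0],
  [[0,0,0],0],
  [[0,0,0],0],
  [[0,0,0],0],
  [[0,0.8,-3.5],0],
  [[0,0,-3],0],
  [[0,0,0],0],
  [[0,0,0],0],
], hand=0.6)

```text
t: 7.75
position: [0.5952, 0.0182, 0.0715]
tcp_rot: [[-0.991, 0.131, 0.0], [0.131, 0.991, -0.0], [-0.0, 0.0, -1.0]]
force: [-0.3, -0.3, 0.2]
gripper_width: 0.0513
grasp_force: 0.0
```

>>> drive_tool([
  [[0,0,0],0],
  [[0,0,0],0],
  [[0,0,0],0],
  [[0,0,0],0],
  [[0,0,0],0],
  [[0,0,0],0],
  [[0,0,-2],0],
  [[0,0,-2],0],
  [[0,0,0],0],
], hand=0, squeeze=50)

```text
t: 8.65
position: [0.595, 0.0185, 0.0722]
tcp_rot: [[-0.991, 0.131, -0.002], [0.131, 0.991, 0.001], [0.002, 0.001, -1.0]]
force: [7.3, -0.1, -18.4]
gripper_width: 0.0307
grasp_force: 52.7
```

>>> drive_tool([
  [[-1,0,0],0],
  [[0,0,0],0],
  [[0,0,0],0],
], squeeze=100)

```text
t: 8.95
position: [0.595, 0.0185, 0.0725]
tcp_rot: [[-0.991, 0.131, -0.003], [0.131, 0.991, 0.001], [0.003, 0.0, -1.0]]
force: [6.0, 2.2, -20.5]
gripper_width: 0.0299
grasp_force: 100.2
```

>>> drive_tool([
  [[0,0,-2],0],
  [[0,0,-2],0],
  [[0,0,0],0],
  [[0,0,0],0],
])

```text
t: 9.35
position: [0.5948, 0.0184, 0.074]
tcp_rot: [[-0.991, 0.131, -0.005], [0.131, 0.991, 0.001], [0.005, 0.0, -1.0]]
force: [11.0, 1.2, -35.4]
gripper_width: 0.029
grasp_force: 102.1
```

Run:
```python
from h import *
a=snap("scene");print(find("scene","knob_grip",3),find("scene","bar_lug",3),find("scene","bar_center",3))
s0=cv2.imread("pics/s0.png");k=a[:,:,::-1]
x=lambda im:cv2.resize(np.ascontiguousarray(im[155:205,215:270]),None,fx=7,fy=7,interpolation=cv2.INTER_CUBIC)
cv2.imwrite("pics/cmp.png",np.hstack([x(s0),x(k)]))
# predicted pixel shift for vertical 12mm
c=viewer.calibration("scene");R=np.array(c["R"]);t=np.array(c["t"]);f=192/np.tan(np.radians(c["vertical_fov"]/2))
for z in (.059,.073,.087,.099,.064):
    p=R@np.array([.595,.018,z])+t;print(z,f*p[0]/p[2]+c["cx"],f*p[1]/p[2]+c["cy"])
g=lambda im:cv2.cvtColor(im,cv2.COLOR_BGR2GRAY)
T=g(s0)[173:182,239:250]
for im in (s0,np.ascontiguousarray(k)):
    r=cv2.matchTemplate(g(im)[165:190,230:260],T,cv2.TM_CCOEFF_NORMED);print(cv2.minMaxLoc(r))
s=get_state();print(s["wrist_torque"],s["joints"])
```

```text
[(0.55, [592.0, 18.0, 71.0])] [(0.9, [641.0, -459.0, 34.0]), (0.51, [575.0, -80.0, 45.0])] [(0.69, [705.0, -443.0, 6.0]), (0.64, [587.0, -13.0, 22.0])]
0.059 244.61585332593913 182.20828676900044
0.073 244.537708478262 179.43710196635635
0.087 244.45834685089318 176.622767532098
0.099 244.3893324544365 174.17536821775508
0.064 244.58808236910403 181.22346875701518
(-0.8697639107704163, 0.9999982118606567, (9, 15), (9, 8))
(-0.7875455021858215, 0.5684244632720947, (8, 15), (18, 0))
[-0.0290757  -2.17557467  0.1698351 ] [-1.04094916e-01  4.51997824e-01 -1.68580314e-01  9.55467671e-01
  3.77061433e-04  2.73395451e-02]
```

View pics/cmp.png

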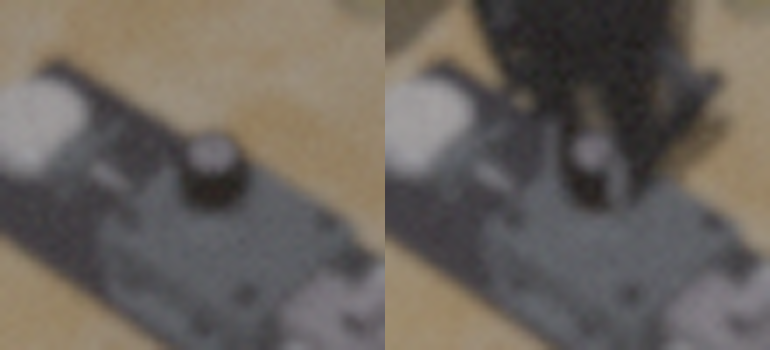

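The picture compares start and now: the knob has hardly risen, and the fingers sit around it. The side force grows with the pull, so I'll null it and pull further.

>>> drive_tool([
  [[-2,0,0],0],
  [[-2,0,0],0],
  [[-2,0,0],0],
  [[0,0,0],0],
])

```text
t: 9.95
position: [0.595, 0.0184, 0.0738]
tcp_rot: [[-0.991, 0.131, -0.016], [0.131, 0.991, 0.002], [0.016, -0.0, -1.0]]
force: [-4.5, 2.5, -26.5]
gripper_width: 0.0294
grasp_force: 103.5
```

>>> drive_tool([
  [[-1,0,-2],0],
  [[-1,0,-2],0],
  [[0,0,0],0],
  [[0,0,0],0],
])

```text
t: 10.35
position: [0.5952, 0.0182, 0.0762]
tcp_rot: [[-0.991, 0.131, -0.02], [0.131, 0.991, 0.002], [0.02, -0.0, -1.0]]
force: [-6.6, 2.7, -31.8]
gripper_width: 0.0292
grasp_force: 101.4
```

>>> drive_tool([
  [[2,0,-2],0],
  [[1,0,-2],0],
  [[0,0,-2],0],
  [[0,0,0],0],
  [[0,0,0],0],
])

```text
t: 10.85
position: [0.5952, 0.0177, 0.0854]
tcp_rot: [[-0.991, 0.132, -0.013], [0.132, 0.991, 0.001], [0.013, -0.001, -1.0]]
force: [-6.3, -0.5, -20.9]
gripper_width: 0.0287
grasp_force: 101.2
```

Run:
```python
from h import *
for i in range(2):
    a=snap("scene");print(find("scene","knob_grip",3))
s0=cv2.imread("pics/s0.png");k=a[:,:,::-1]
x=lambda im:cv2.resize(np.ascontiguousarray(im[155:205,215:270]),None,fx=7,fy=7,interpolation=cv2.INTER_CUBIC)
cv2.imwrite("pics/cmp2.png",np.hstack([x(s0),x(k)]))
go(595,18,76)
```

```text
[(0.62, [596.0, 17.0, 86.0]), (0.42, [591.0, 8.0, -4.0])]
[(0.58, [593.0, 17.0, 85.0])]
t 11.05 p [595.3  17.7  85.5] yang 82.4 F [ -5.8  -0.5 -19.5] w 28.9 g 101.2 j6 0.03
delta tool mm [0.2 0.3 9.5] turn None
```

View pics/cmp2.png

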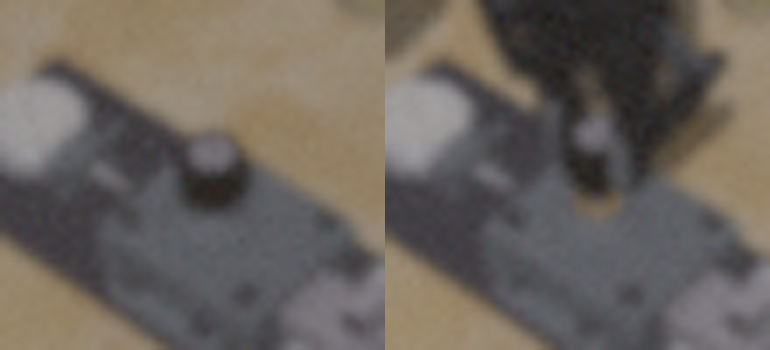

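The picture shows the knob lifted, with the brass boss visible beneath it at (600,205); the nets give a lift of about 12–13 mm. Now the turn.

>>> drive_tool([
  [[1,0,-0.4],-0.14],
  [[1,0,-0.4],-0.14],
  [[0,0,-0.4],-0.14],
  [[0,0,-0.4],-0.14],
  [[0,0,-0.4],-0.14],
  [[0,0,-0.4],-0.14],
  [[0,0,-0.4],-0.14],
  [[0,0,-0.2],-0.14],
])

```text
t: 11.85
position: [0.5943, 0.0188, 0.0886]
tcp_rot: [[-0.545, -0.838, -0.01], [-0.838, 0.545, 0.003], [0.003, 0.01, -1.0]]
force: [-2.3, 4.6, -23.4]
gripper_width: 0.0288
grasp_force: 102.1
```

Run:
```python
from h import *
go(595,18,88)
print(get_state()["wrist_torque"])
```

```text
t 11.85 p [594.3  18.8  88.6] yang 147.0 F [ -2.3   4.6 -23.4] w 28.8 g 102.1 j6 -1.1
delta tool mm [ 0.3 -1.   0.6] turn None
[ 0.80913319  0.56829209 -0.0441645 ]
```

>>> drive_tool([
  [[0,0,0],-0.14],
  [[0,0,0],-0.14],
  [[0,0,0],-0.12],
  [[0,0,0],-0.05],
  [[0,0,0],0],
  [[0,0,0],0],
])

```text
t: 12.45
position: [0.5937, 0.0189, 0.0883]
tcp_rot: [[-0.137, -0.991, -0.012], [-0.991, 0.137, 0.004], [-0.002, 0.012, -1.0]]
force: [-3.4, 5.0, -22.3]
gripper_width: 0.0293
grasp_force: 102.6
```

Run:
```python
from h import *
go(595,18,88)
print(get_state()["wrist_torque"])
```

```text
t 12.45 p [593.7  18.9  88.3] yang 172.2 F [ -3.4   5.  -22.3] w 29.3 g 102.6 j6 -1.54
delta tool mm [ 0.8 -1.4  0.3] turn None
[ 0.97262097  0.75298194 -2.13115361]
```

>>> drive_tool([
  [[0,0,1.5],0.05],
  [[0,0,1.5],0],
  [[0,0,0],0],
])

```text
t: 12.75
position: [0.5938, 0.0189, 0.0869]
tcp_rot: [[-0.184, -0.983, -0.011], [-0.983, 0.184, 0.003], [-0.001, 0.011, -1.0]]
force: [-7.8, 3.8, -12.0]
gripper_width: 0.029
grasp_force: 103.6
```

>>> drive_tool([
  [[0,0,0],0],
  [[0,0,0],0],
  [[0,0,0],0],
  [[0,0,0],0],
  [[0,0,-10],0],
  [[0,0,-25],0],
  [[0,0,-25],0],
  [[0,0,0],0],
], hand=0.7)

```text
t: 13.55
position: [0.6018, 0.0172, 0.1543]
tcp_rot: [[-0.182, -0.983, 0.008], [-0.983, 0.182, -0.001], [-0.001, -0.008, -1.0]]
force: [-0.3, 0.0, 1.0]
gripper_width: 0.06
grasp_force: 0.0
```

Run:
```python
from h import *
a=snap("scene");b=snap("top")
for c in ["scene","top"]: print(find(c,"knob_grip",3),find(c,"bar_lug",4),find(c,"bar_center",4))
s0=cv2.imread("pics/s0.png")
x=lambda im:cv2.resize(np.ascontiguousarray(im[155:205,215:270]),None,fx=7,fy=7,interpolation=cv2.INTER_CUBIC)
cv2.imwrite("pics/cmp3.png",np.hstack([x(s0),x(a[:,:,::-1])]))
go(571,-77,110,165.5)
```

```text
[(0.61, [596.0, 16.0, 85.0]), (0.25, [335.0, -184.0, -1.0])] [(0.91, [641.0, -456.0, 32.0]), (0.61, [574.0, -81.0, 44.0]), (0.41, [201.0, 341.0, 36.0])] [(0.8, [705.0, -446.0, 8.0]), (0.49, [590.0, -12.0, 19.0]), (0.41, [252.0, 379.0, 9.0])]
[] [(0.83, [636.0, -459.0, 31.0]), (0.72, [571.0, -78.0, 45.0])] [(0.68, [705.0, -446.0, 12.0]), (0.52, [586.0, -12.0, 17.0])]
t 13.95 p [598.4  17.6 148.4] yang 169.5 F [ 0.  -0.3 -0.3] w 59.7 g 0.0 j6 -1.49
delta tool mm [98.   9.7 38.4] turn 0.07
```

View pics/cmp3.png

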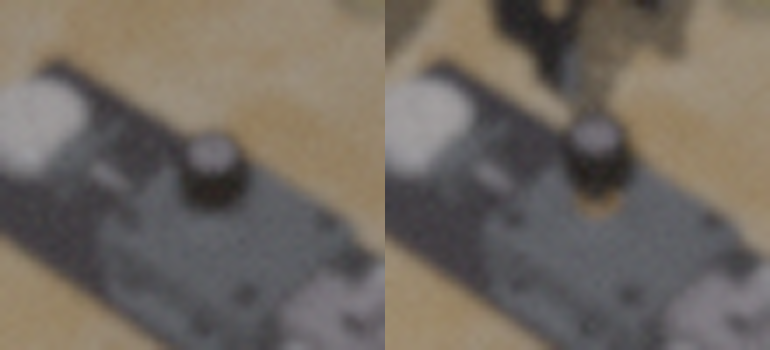

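The picture shows the knob parked up and the brass boss showing beneath it. On to the lug.

>>> drive_tool([
  [[33,3,0],0],
  [[33,3,0],0.07],
  [[30,7,20],0],
  [[0,0,35],0],
  [[0,0,10],0],
  [[0,0,0],0],
  [[0,0,0],0],
])

```text
t: 14.65
position: [0.5674, -0.0731, 0.0849]
tcp_rot: [[-0.249, -0.968, 0.0], [-0.968, 0.249, 0.0], [-0.0, -0.0, -1.0]]
force: [0.6, -0.5, 0.5]
gripper_width: 0.0595
grasp_force: 0.0
```

Run:
```python
from h import *
go(571,-78,39,165.5)
```

```text
t 14.65 p [567.4 -73.1  84.9] yang 165.6 F [ 0.6 -0.5  0.5] w 59.5 g 0.0 j6 -1.59
delta tool mm [ 3.9 -4.7 45.9] turn 0.001
```

>>> drive_tool([
  [[4,-4.7,10],0],
  [[0,0,18],0],
  [[0,0,12],0],
  [[0,0,5],0],
  [[0,0,0],0],
  [[0,0,0],0],
])

```text
t: 15.25
position: [0.5708, -0.0786, 0.0397]
tcp_rot: [[-0.25, -0.968, 0.001], [-0.968, 0.25, -0.0], [-0.0, -0.001, -1.0]]
force: [-0.4, 1.0, -0.1]
gripper_width: 0.0595
grasp_force: 0.0
```

>>> drive_tool([
  [[0,0,0],0],
  [[0,0,0],0],
  [[0,0,0],0],
  [[0,0,0],0],
  [[0,0,0],0],
  [[0,0,0],0],
  [[0,0,0],0],
], hand=0, squeeze=40)

```text
t: 15.95
position: [0.5706, -0.0787, 0.04]
tcp_rot: [[-0.25, -0.968, 0.001], [-0.968, 0.25, -0.0], [0.0, -0.001, -1.0]]
force: [-1.8, 0.3, 5.9]
gripper_width: 0.023
grasp_force: 40.8
```

Run:
```python
from h import *
go(571,-78,39,165.5)
print(get_state()["wrist_torque"])
```

```text
t 15.95 p [570.6 -78.7  40. ] yang 165.5 F [-1.8  0.3  5.9] w 23.0 g 40.8 j6 -1.59
delta tool mm [-0.8 -0.2  1. ] turn 0.001
[0.01376645 0.387133   0.22511684]
```

>>> drive_tool([
  [[5,0,-0.5],0],
  [[10,0,-0.5],0],
  [[12,0,0],0],
  [[12,0,0],0],
  [[12,0,0],0],
  [[12,0,0],0],
])

```text
t: 16.55
position: [0.5541, -0.1407, 0.04]
tcp_rot: [[-0.25, -0.968, -0.0], [-0.968, 0.25, 0.0], [-0.0, 0.0, -1.0]]
force: [1.3, 4.2, -1.7]
gripper_width: 0.0231
grasp_force: 40.0
```

Run:
```python
from h import *
go(570.6-.25*120,-78.7-.968*120,40,165.5)
print(get_state()["wrist_torque"])
```

```text
t 16.55 p [ 554.1 -140.7   40. ] yang 165.5 F [ 1.3  4.2 -1.7] w 23.1 g 40.0 j6 -1.71
delta tool mm [55.8 -0.5  0. ] turn -0.0
[ 0.6576582  -0.25171827 -0.03391254]
```

Sliding freely.

>>> drive_tool([
  [[12,0,0],0],
  [[12,0,0],0],
  [[12,0,0],0],
  [[11,0,0],0],
  [[8,0,0],0],
  [[2,0,0],0],
  [[0,0,0],0],
  [[0,0,0],0],
])

```text
t: 17.35
position: [0.5402, -0.1955, 0.0402]
tcp_rot: [[-0.25, -0.968, -0.001], [-0.968, 0.25, -0.002], [0.002, 0.0, -1.0]]
force: [-0.0, -2.7, -3.6]
gripper_width: 0.0235
grasp_force: 39.7
```

Run:
```python
from h import *
a=snap("scene");b=snap("top")
for c in ["scene","top"]: print(find(c,"knob_grip",3),find(c,"bar_lug",4),find(c,"bar_center",4))
go(570.6-.25*120,-78.7-.968*120,40,165.5)
```

```text
[(0.66, [595.0, 17.0, 83.0])] [(0.95, [541.0, -193.0, 45.0]), (0.9, [644.0, -456.0, 32.0])] [(0.72, [703.0, -444.0, 7.0]), (0.56, [559.0, -128.0, 19.0])]
[(0.57, [596.0, 18.0, 90.0])] [(0.83, [197.0, 346.0, 31.0]), (0.79, [637.0, -459.0, 34.0])] [(0.84, [252.0, 384.0, 7.0]), (0.83, [704.0, -447.0, 12.0]), (0.71, [557.0, -133.0, 19.0])]
t 17.75 p [ 540.5 -194.7   40.3] yang 165.5 F [-0.6 -2.8 -4.3] w 23.3 g 39.6 j6 -1.8
delta tool mm [ 0.1 -0.1  0.3] turn 0.001
```

>>> drive_tool([
  [[0,0,0.8],0],
  [[0,0,0],0],
])

```text
t: 17.95
position: [0.5405, -0.1947, 0.04]
tcp_rot: [[-0.25, -0.968, 0.0], [-0.968, 0.25, -0.0], [0.0, -0.0, -1.0]]
force: [-3.0, -1.6, 1.2]
gripper_width: 0.0235
grasp_force: 40.3
```

>>> drive_tool([
  [[0,0,0],0],
  [[0,0,0],0],
  [[0,0,0],0],
  [[0,0,0],0],
  [[0,0,-15],0],
  [[0,0,-20],0],
  [[-5,0,-15],0],
  [[-30,0,0],0],
  [[-30,0,0],0],
  [[0,0,0],0],
  [[0,0,0],0],
], hand=0.75)

```text
t: 19.05
position: [0.5568, -0.1313, 0.0895]
tcp_rot: [[-0.248, -0.969, 0.0], [-0.969, 0.248, -0.0], [0.0, -0.0, -1.0]]
force: [-1.0, -1.4, 0.4]
gripper_width: 0.0639
grasp_force: 0.0
```

Run:
```python
from h import *
a=snap("scene");b=snap("top")
for c in ["scene","top"]: print(find(c,"knob_grip",3),find(c,"bar_lug",4),find(c,"bar_center",4),find(c,"tray",1))
cv2.imwrite("pics/b1.png",np.vstack([cv2.resize(i[150:250,200:400],None,fx=3,fy=3) for i in (a,b)])[:,:,::-1])
go(557,-131.3,20,165.5)
```

```text
[(0.63, [596.0, 17.0, 83.0])] [(0.62, [545.0, -199.0, 42.0]), (0.56, [640.0, -457.0, 33.0])] [(0.84, [703.0, -446.0, 5.0]), (0.66, [558.0, -129.0, 22.0])] [(0.89, [515.0, -374.0, 4.0])]
[(0.65, [594.0, 18.0, 87.0])] [(0.87, [636.0, -462.0, 34.0])] [(0.75, [252.0, 385.0, 5.0]), (0.65, [703.0, -448.0, 10.0])] [(0.85, [513.0, -377.0, -4.0])]
t 19.55 p [ 556.6 -132.2   89.4] yang 165.5 F [-0.5  0.2  1. ] w 64.1 g 0.0 j6 -1.69
delta tool mm [-1.  -0.2 69.4] turn -0.0
```

View pics/b1.png

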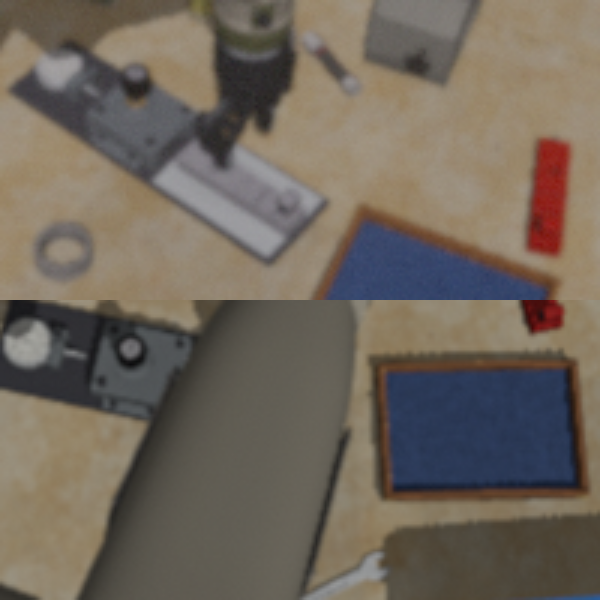

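The bar lies on the apron with its lug at (288,200), the knob is still up, and the gripper is over the bar's middle. Descending to grip it.

>>> drive_tool([
  [[-1,0,20],0],
  [[0,0,25],0],
  [[0,0,16],0],
  [[0,0,8],0],
  [[0,0,0],0],
  [[0,0,0],0],
])

```text
t: 20.15
position: [0.5574, -0.131, 0.021]
tcp_rot: [[-0.25, -0.968, 0.001], [-0.968, 0.25, -0.0], [-0.0, -0.001, -1.0]]
force: [0.1, -0.6, 0.5]
gripper_width: 0.0639
grasp_force: 0.0
```

>>> drive_tool([
  [[0,0,0],0],
  [[0,0,0],0],
  [[0,0,0],0],
  [[0,0,0],0],
  [[0,0,0],0],
  [[0,0,0],0],
  [[0,0,0],0],
], hand=0, squeeze=90)

```text
t: 20.85
position: [0.5572, -0.131, 0.0219]
tcp_rot: [[-0.25, -0.968, 0.001], [-0.968, 0.25, -0.001], [0.0, -0.001, -1.0]]
force: [-2.4, 0.9, 6.3]
gripper_width: 0.0338
grasp_force: 91.0
```

>>> drive_tool([
  [[0,0,-4],0],
  [[0,0,-6],0],
  [[0,0,-10],0],
  [[0,0,0],0],
  [[0,0,0],0],
])

```text
t: 21.35
position: [0.5573, -0.131, 0.0408]
tcp_rot: [[-0.25, -0.968, 0.001], [-0.968, 0.25, -0.0], [-0.0, -0.001, -1.0]]
force: [0.1, 0.3, -9.0]
gripper_width: 0.0339
grasp_force: 90.6
```

Run:
```python
from h import *
go(512,-373,80,180)
print(get_state()["wrist_torque"])
```

```text
t 21.35 p [ 557.3 -131.    40.8] yang 165.5 F [ 0.1  0.3 -9. ] w 33.9 g 90.6 j6 -1.69
delta tool mm [245.7 -16.7 -39.2] turn -0.253
[0.02084417 0.03587137 0.00792474]
```

>>> drive_tool([
  [[0,0,-20],0],
  [[20,-1,-20],0],
  [[30,-2,0],0],
  [[35,-2,0],0],
  [[35,-3,0],0],
  [[35,-3,0],0],
  [[35,-3,0],0],
  [[30,-2,0],0],
  [[20,-1,0],0],
  [[0,0,0],-0.12],
  [[0,0,0],-0.13],
  [[0,0,0],0],
])

```text
t: 22.55
position: [0.513, -0.367, 0.0798]
tcp_rot: [[-0.002, -1.0, -0.001], [-1.0, 0.002, 0.001], [-0.001, 0.001, -1.0]]
force: [0.4, -1.1, -8.0]
gripper_width: 0.0335
grasp_force: 91.9
```

Run:
```python
from h import *
a=snap("scene")
print(find("scene","tray",1))
go(511,-377,20,180)
```

```text
[(0.79, [518.0, -375.0, 2.0])]
t 22.65 p [ 513.2 -366.9   80. ] yang 179.7 F [ 0.2  0.2 -7.9] w 33.6 g 91.9 j6 -2.31
delta tool mm [10.2  2.2 60. ] turn -0.005
```

>>> drive_tool([
  [[8,0,10],0],
  [[0,0,20],0],
  [[0,0,14],0],
  [[0,0,6],0],
  [[0,0,4],0],
  [[0,0,3],0],
  [[0,0,2],0],
  [[0,0,0],0],
  [[0,0,0],0],
])

```text
t: 23.55
position: [0.5137, -0.3757, 0.022]
tcp_rot: [[-0.003, -1.0, 0.001], [-1.0, 0.003, -0.001], [0.001, -0.001, -1.0]]
force: [0.7, -0.7, -8.7]
gripper_width: 0.0338
grasp_force: 91.7
```

>>> drive_tool([
  [[0,0,1],0],
  [[0,0,1],0],
  [[0,0,0.5],0],
  [[0,0,0],0],
  [[0,0,0],0],
])

```text
t: 24.05
position: [0.5136, -0.3757, 0.0199]
tcp_rot: [[-0.003, -1.0, 0.001], [-1.0, 0.003, -0.001], [0.001, -0.001, -1.0]]
force: [-1.2, 2.6, 2.2]
gripper_width: 0.0337
grasp_force: 92.9
```

>>> drive_tool([
  [[0,0,0],0],
  [[0,0,0],0],
  [[0,0,0],0],
  [[0,0,0],0],
  [[0,0,-10],0],
  [[0,0,-25],0],
  [[0,0,-40],0],
  [[0,0,-45],0],
  [[-40,0,-20],0],
  [[-40,0,0],0],
  [[-40,0,0],0],
  [[0,0,0],0],
], hand=0.8)

```text
t: 25.25
position: [0.5133, -0.2511, 0.1603]
tcp_rot: [[0.002, -1.0, 0.0], [-1.0, -0.002, 0.002], [-0.002, -0.0, -1.0]]
force: [0.8, -1.0, -0.2]
gripper_width: 0.0682
grasp_force: 0.0
```

Run:
```python
from h import *
a=snap("scene");b=snap("top")
for c in ["scene","top"]: print(find(c,"knob_grip",2),find(c,"bar_lug",4),find(c,"bar_center",4),find(c,"tray",1))
cv2.imwrite("pics/f1.png",np.vstack([cv2.resize(i[150:290,200:400],None,fx=2.1,fy=2.1) for i in (a,b)])[:,:,::-1])
go(557,-131.3,20,165.5)
```

```text
[(0.65, [593.0, 16.0, 86.0])] [(0.65, [641.0, -458.0, 33.0]), (0.61, [517.0, -443.0, 39.0])] [(0.88, [513.0, -374.0, 20.0]), (0.66, [705.0, -447.0, 5.0])] [(0.78, [512.0, -374.0, 2.0])]
[(0.44, [595.0, 17.0, 88.0])] [(0.61, [513.0, -441.0, 40.0])] [(0.98, [251.0, 384.0, 6.0])] [(0.73, [513.0, -377.0, -0.0])]
t 25.75 p [ 513.6 -256.3  158.7] yang 179.8 F [-0.2 -0.   0.1] w 68.4 g 0.0 j6 -2.17
delta tool mm [-125.1  -43.   138.7] turn 0.249
```

View pics/f1.png

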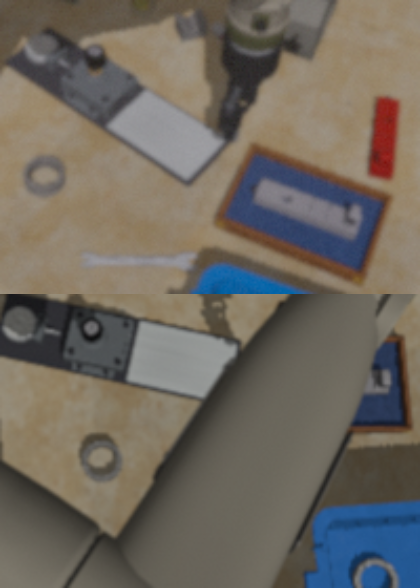

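The bar lies flat in the tray at about (305,205), the knob is still up, the apron is empty and the gripper is clear.

```bash
python3 -c "
from station import ticket
print(ticket.sign_off())"
```

```text
the job is handed in; nothing more can be done
None
```

The job is handed in, with the verdict not shown: the last pictures show the screw parked up at its stop and the bar lying flat in the lined tray, with nothing touching it, at about 26 s of the 54 s allowed.

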